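# Lock the height setting of the finds turntable

## Task

Lock the height setting of the photo turntable's stand: fit the red-handled spanner fully home round the brass lower nut, flat on the base, its handle on the clockwise side of the yellow stop pin so that the pin will brace it, and tighten the jam nut hard down with its lever. The thread is left-handed, so seen from above it tightens anticlockwise. The lower nut may take up the spanner's slack but must not turn by a twelfth of a turn; then lay the spanner flat in the empty white tray nearest the stand, on your left, and leave the finds and the jar where they lie.

Things in the scene. Friction and masses are not known exactly. Their poses are not given: they have to be found in the camera images.
- stand: Fixed round grey base, radius 105 mm, top 20 mm above the table; origin at table height on the vertical axis of its spindle (top at 82 mm). On it, from below: brass hex lower nut (20 to 42 mm high), dark washer, steel jam nut (radius 16, 45 to 67 mm) with lever. The spanner belongs flat on the base, jaw centred on the axis, handle along about +x of this frame. z up; yaw about -90 degrees.
- stop_pin (a point): Foot of the yellow stop pin, radius 8 mm, 48 mm high, at x=150, y=36 mm of the stand's frame, at table height, on a foot 8 mm high that joins it to the base. Tightening drags the fitted spanner's handle anticlockwise on to it, by up to about 0.35 rad, slack included.
- lower_nut (a joint): Turn of the brass lower nut about the spindle, rad, anticlockwise from above positive. Hex, 36 mm across flats, 22 mm high. At 0 a spanner handle along the stand's +x fits its flats; at value q the handle must lie q round from there. It turns at only 0.2 N m when not held, and follows the jam nut once that bears.
- nut_corner (a point): A corner of the lower nut, 20.8 mm from the spindle axis, 31 mm above the table.
- jam_nut (a joint): Free turn of the jam nut, rad: negative while loose, growing anticlockwise (tightening), 0 when it bears on the washer. Turns lightly (0.05 N m).
- tightness (a joint): Wind-up of the washer under the jam nut, rad: 0 loose, 0.12 or more is tight, 0.25 the limit. The jam nut, once bearing, winds it up on turning further, at 0.4 N m plus 1.5 N m/rad, only if the lower nut is held; it stays wound when let go.
- lever_tip (a point): Point on the jam nut's lever, 95 mm from the spindle axis, on the bar's centre line 60 mm above the table. Bar 14 mm wide, 12 mm high (54 to 66 mm above the table), running radially out to 105 mm, with a red end button of radius 10 mm centred there. Its direction is stand yaw + 3.44 + lower_nut + tightness + jam_nut; tightening sweeps it anticlockwise.
- spanner: Right open-ended spanner, loose, 0.3 kg, steel, red handle, lying flat. Origin at the jaw centre on the underside, z up; mouth to +x. Head x -34 to +26, 60 mm wide over the flared tips, 18 high, jaw 38.5 wide; red handle x -47 to -170, 18 wide, 24 high. Mass centre near x=-65; gripped at x=-75 the fingers clear the stop pin while it slides on to the nut.
- spanner_jaw (a point): Jaw centre of the spanner, 9 mm above its underside.
- spanner_end (a point): On the spanner's handle at x=-165 mm of its frame, 12 mm above its underside.
- small_spanner: Wrong spanner, blue handle, jaw only 24.5 mm: same frame and about the same length. Not needed.
- tray: Fixed empty white tray nearest the stand on the robot's left (+y), 280 (x) by 160 (y) mm outside, 35 mm high, walls and floor 5 mm. Origin under its centre.
- sherd_a: Flat terracotta sherd, about 64 x 61 x 12 mm, loose; origin under its centre.
- sherd_b: Flat dark sherd, about 72 x 68 x 14 mm, loose; origin under its centre.
- bone: Bone, 119 mm long along its x, 19 mm thick at the ends, loose; origin under its middle.
- stone: Brown stone, about 80 x 75 mm, 44 mm high, loose; origin under its centre.
- jar: Glass jar with red lid, radius 33, 100 mm high, loose; origin under its centre.

How it is judged (in metres and radians):
On the way, in this order (a step that is already met when the one before it is completed fails the run):
1. the red spanner lies flat on the base with its jaw round the lower nut and its handle beside the stop pin, the jam nut still loose (horizontal distance between spanner_jaw and stand below 0.007 m and z of spanner_jaw in the frame of stand between 0.024 and 0.036 m and x of spanner_end in the frame of stand above 0.13 m and angle between spanner's own z axis and vertical below 0.1 rad and y of spanner_end in the frame of stand between -0.06 and 0.035 m and value of joint tightness below 0.08 rad), for 0.2 s.
2. with the spanner still on the lower nut, the jam nut is tightened hard on it (horizontal distance between spanner_jaw and stand below 0.007 m and z of spanner_jaw in the frame of stand between 0.024 and 0.036 m and x of spanner_end in the frame of stand above 0.13 m and angle between spanner's own z axis and vertical below 0.1 rad and value of joint tightness above 0.12 rad and value of joint jam_nut above -0.06 rad), for 0.2 s.
At the end, for the whole second after the job is handed in: the jam nut bears and is tight (jam_nut above -0.06 rad, tightness above 0.08 rad), and the red spanner lies flat and at rest inside the white tray, both its ends within the tray's walls (value of joint tightness above 0.08 rad and value of joint jam_nut above -0.06 rad and x of spanner_jaw in the frame of tray between -0.14 and 0.14 m and y of spanner_jaw in the frame of tray between -0.08 and 0.08 m and z of each of spanner_jaw, spanner_end in the frame of tray below 0.026 m and x of spanner_end in the frame of tray between -0.14 and 0.14 m and y of spanner_end in the frame of tray between -0.08 and 0.08 m and angle between spanner's own z axis and vertical below 0.12 rad and linear speed of spanner below 0.02 m/s); the robot touches nothing.
It fails at once if the lower nut turned by a twelfth of a turn (30 degrees) or more, losing the height setting (distance of nut_corner from where it was at the start of the episode above 0.0108 m).
It fails at once if a find or the jar shifted by more than 30 mm (distance of any of sherd_a, sherd_b, bone, stone, jar from where it was at the start of the episode above 0.03 m).
It also fails if it takes over 72 s, if anything falls off the work surface, if the arm or the gripper's body presses on something with over 40 N, if the wrist force passes 120 N, or if a joint passes its speed limit or range.

## Robot

A 6-joint arm with a two-finger parallel gripper is mounted at the origin on the work surface. World frame = base frame: x ahead of the robot, y to its left, z up, the work surface at z = 0. Lengths are in mm, angles in rad, forces in N, time in s.
With the tool pointing down it reaches from about 300 to 1000 mm from the base axis. Payload 5.1 kg.
Tool frame: the origin (TCP) lies midway between the tips of the shut fingers; the grasp point (between the pads) lies bot.tcp_to_grasp behind it (bot.tcp_to_grasp is the distance from the TCP to the grasp point, in mm); z points along the fingers, y is the line along which they close (so a half turn about z gives the same grasp; the last joint's range is limited). The gripper opens to 95 mm and grips with 3 to 60 N. Pads are 20 mm wide; open, the fingers measure 119 mm over their backs; the gripper's body (75 mm by 180 mm) begins 59 mm behind the grasp point.
Start: joints at [1.185, 0.124, 1.65, -0, 1.367, -0.083], TCP at [193.847, 620.409, 214.656] pointing down, gripper open.
Joint ranges: [-2.61, 2.61], [-1.02, 2.33], [0.03, 2.71], [-1.35, 4.49], [0.32, 2.68], [-2.91, 2.91]. Speed limits (rad/s): [2.57, 2.57, 3.14, 3.14, 3.14, 3.14].

## Interface

Orientations are given as a unit quaternion [x, y, z, w].
In Python, from plant import bot gives the robot as it stands.
- The arm moves only by the tool play_rows, never from a script. Its argument "deltas" is a list of rows, each an object of numbers: "x", "y", "z": the shift along the tool's x, y, z normalised to -1 to 1, where 1 is 20 cm; "spin": the turn about the tool's z normalised to -1 to 1, where 1 is 90 degrees. In form: [{"x": .., "y": .., "z": .., "spin": ..}, ...]. A call has 1 to 5 rows; each row is the pose to reach, as a shift and turn from the pose commanded when the call began, along the tool's axes at that moment; what a row does not reach only later rows make up. A row lasts 1/8 s, in which the tool goes at most 62.5 mm and 10.7 degrees, less where a joint would pass 70% of its speed; a pose out of reach is approached as far as the arm can. A call with a number of a shift or a turn outside -1 to 1 is refused whole. A call with a gripper value outside its range is refused whole. "gripper" is the gripper command: -1 is shut, 1 is fully open, values between are in proportion, set as the call begins (left out, the last holds). The fingers move at their own pace and stop on an object; "force" is the grip in N (left out, the last holds). Time passes only in rows, so rows that repeat a pose let the fingers close. It gives the time, the measured TCP pose, the force, the opening and the grip force at its end, in the units of the state.
- bot.get_state(): the state, without advancing time (a new reading comes with each control period).
- bot.snapshot(name): name is "scene" or "top"; returns the picture (480x640x3 uint8, blue, green, red); there is no depth.
- bot.get_calibration(name): a dict with "K" (3x3 intrinsics, pixels), "k1" (the pictures are not rectified: a ray, as slopes to the right and down, at radius r is drawn at 1 + k1 r^2 times it, then the intrinsics apply), "pose" (4x4, takes a point from camera to world coordinates). Camera axes: x right, y up, looking along -z (the intrinsics and any distortion apply to the point x, -y, -z); pixel columns grow to the right and rows downward; lengths in mm; the calibration is good to about 2 mm. A picture is of the moment at which its call begins. get_calibration takes no time and is no camera call.
- bot.hand_in(): hands the job in; it is judged then, once.
Trained networks look in the newest picture that a camera, given by its name, has taken for a name from the list of things; names that differ only in an ending like _2 or _b are one class to them, and where a whole thing is asked for, a point or a joint stands for the part that bears it (a point fixed in the world has none). Each returns a list of dicts, best first, with "p" (0 to 1); they miss things now and then, are a little off and sometimes report something else, mostly with a low value. They report only what shows in the picture. A call takes as long as a camera call.
- bot.search_frame(camera, label): "pixel" ([column, row] in pixels, amid what is visible of it).
- bot.regions_of(camera, label): "region" (480x640 bool, what is visible of it) and "pixel" ([column, row] in pixels, amid what is visible of it).
The state is a dict: "clock": time; "joints": joint angles; "dq": joint speeds; "joint_torque": joint torques, N m; "tcp_pos": TCP position; "tool_rot": TCP orientation; "ft_force": force on the tool from outside, world axes, zero at the start; "moment": the same for the moment, N m; "gripper_width": opening from 0.0 (shut) to 1.0 (fully open); "grasp_force": force on a finger pad.
Only numpy, scipy, OpenCV 4.12 (cv2) and the standard library are available. Lean on these libraries where they do the work, as an engineer would, in place of code of your own. Each camera call takes 0.05 s, during which the arm holds its last target. There are 200 camera calls.

## Working session

There is one attempt and no reset: what is moved stays moved. The work goes in short steps, Python scripts to look and compute and a tool call to move; the robot and the scene stay as the last step left them, time stands still between calls to the robot, and variables do not carry over. Pictures are saved under pics/ and viewed, at most 10 in all, crops included, and the job is handed in when it is done.

Besides the shell and the picture viewer there is one more tool, called after "Request:" in YAML: its name, and indented under it one key for each argument. play_rows: Moves the arm, as the interface text tells. Scaled input: -1 to 1 covers 20 cm each way for a shift and 90 degrees each way for a turn. Its arguments: {"type":"object","properties":{"deltas":{"type":"array","items":{"type":"object","properties":{"x":{"type":"number"},"y":{"type":"number"},"z":{"type":"number"},"spin":{"type":"number"}}}},"gripper":{"type":"number"},"force":{"type":"number"}},"required":["deltas"]}

```bash
mkdir -p pics; ls; cat > h.py <<'E'
import numpy as np, cv2
from plant import bot
def proj(cam,P):
    c=bot.get_calibration(cam);T=np.linalg.inv(np.array(c["pose"]));P=np.atleast_2d(P).astype(float)
    q=P@T[:3,:3].T+T[:3,3];u=np.c_[q[:,0],-q[:,1]]/(-q[:,2:3])
    r=(u**2).sum(1,keepdims=True);u=u*(1+c["k1"]*r);K=np.array(c["K"])
    return np.c_[u,np.ones(len(u))]@K.T[:,:2]
def unproj(cam,px,z):
    c=bot.get_calibration(cam);K=np.array(c["K"],float);px=np.atleast_2d(px).astype(float)
    d=(np.c_[px,np.ones(len(px))]@np.linalg.inv(K).T)[:,:2];u=d.copy()
    for _ in range(20): u=d/(1+c["k1"]*(u**2).sum(1,keepdims=True))
    T=np.array(c["pose"]);v=np.c_[u[:,0],-u[:,1],-np.ones(len(u))]@T[:3,:3].T
    o=T[:3,3];return o+v*((z-o[2])/v[:,2:3])
E
cat > a.py <<'E'
from h import *
print(bot.get_state()); print(bot.tcp_to_grasp)
for cam in("scene","top"):
    im=bot.snapshot(cam);cv2.imwrite(f"pics/{cam}0.png",im)
    print(cam,bot.get_calibration(cam)["pose"])
    for l in("stand","stop_pin","lower_nut","lever_tip","spanner","small_spanner","tray","jar","stone"):
        z={"lever_tip":60,"spanner":20,"small_spanner":20,"stand":20,"stop_pin":48}.get(l,0)
        for d in bot.search_frame(cam,l)[:2]: print(l,round(d["p"],2),np.round(d["pixel"]),np.round(unproj(cam,d["pixel"],z)))
E
python3 a.py
```

```text
pics
{'clock': 0.0, 'joints': array([ 1.18541293e+00,  1.24504241e-01,  1.65166928e+00, -2.19000877e-05,
        1.36748251e+00, -8.26361618e-02]), 'dq': array([-0.00157684, -0.0014411 ,  0.0003852 ,  0.00058173,  0.00062912,
        0.00034201]), 'joint_torque': array([ 1.18365537e-03, -4.17607248e+01, -3.59935248e+01,  7.74423452e-02,
        4.92614473e-02, -1.85522090e-04]), 'tcp_pos': array([193.60855635, 619.82708006, 213.39039666]), 'tool_rot': array([ 1.50793907e-01,  9.88564683e-01, -1.00605573e-03, -2.28797868e-04]), 'ft_force': array([-0.06292672,  0.34810972, -0.62354564]), 'moment': array([ 0.00509284, -0.05880668, -0.01995966]), 'grasp_force': 0.0, 'gripper_width': 0.998847599404154}
18.8
scene [[-4.68155432e-01 -6.21992358e-01  6.27659141e-01  1.26480844e+03]
 [ 8.83522125e-01 -3.17585489e-01  3.44279118e-01  4.05154117e+02]
 [-1.48035453e-02  7.15726878e-01  6.98223382e-01  8.18308767e+02]
 [ 0.00000000e+00  0.00000000e+00  0.00000000e+00  1.00000000e+00]]
stand 0.77 [352. 271.] [[597. 115.  20.]]
stop_pin 0.88 [354. 271.] [[619. 130.  48.]]
stop_pin 0.24 [352. 191.] 
[... 542 characters left out ...]
 [-9.99580738e-01  2.85033207e-02 -5.09000635e-03  2.66598544e+01]
 [-3.32822773e-03  6.15193146e-02  9.98100344e-01  9.91298328e+02]
 [ 0.00000000e+00  0.00000000e+00  0.00000000e+00  1.00000000e+00]]
stand 0.68 [286. 233.] [[582. 116.  20.]]
stand 0.6 [453. 229.] [[ 602. -257.   20.]]
stop_pin 0.98 [286. 232.] [[583. 115.  48.]]
stop_pin 0.62 [256. 225.] [[595. 180.  48.]]
lower_nut 0.55 [260. 226.] [[599. 178.   0.]]
lever_tip 0.9 [264. 223.] [[600. 162.  60.]]
spanner 0.6 [451. 230.] [[ 600. -252.   20.]]
small_spanner 0.72 [448. 318.] [[ 404. -248.   20.]]
small_spanner 0.68 [378. 262.] [[524. -92.  20.]]
tray 0.72 [168. 256.] [[523. 388.   0.]]
stone 0.78 [332. 337.] [[351.   8.   0.]]
```

View pics/top0.png

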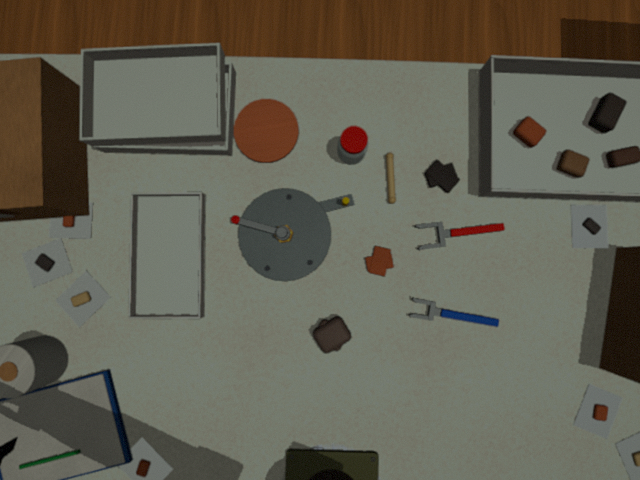

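View pics/scene0.png

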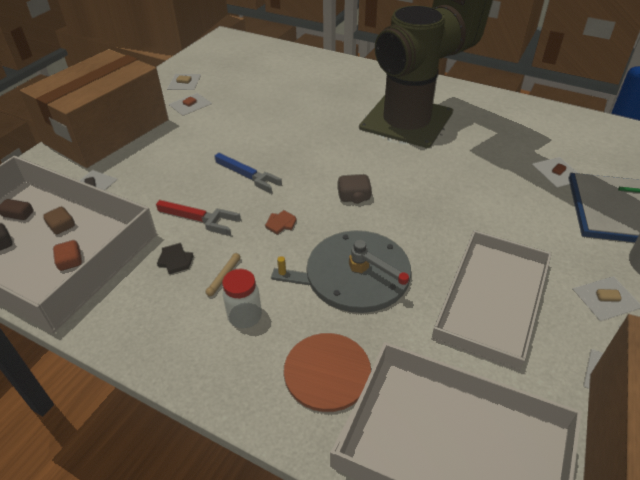

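The top view shows the stand at about (284,234) with the pin at (346,200). The lever points to (236,219), the red spanner runs from mouth (416,235) to end (503,227), and the target tray is at (168,256). The scene view agrees. Next I'll fit the geometry.

```bash
cat > b.py <<'E'
from h import *
from scipy.optimize import least_squares
im=bot.snapshot("top");sc=bot.snapshot("scene")
a=cv2.resize(im[185:285,215:365],None,fx=5.2,fy=5.2,interpolation=cv2.INTER_CUBIC)
cv2.imwrite("pics/topstand.png",a)
b=cv2.resize(sc[220:310,265:425],None,fx=5,fy=5,interpolation=cv2.INTER_CUBIC);cv2.imwrite("pics/scstand.png",b)
def masks(i):
    h=cv2.cvtColor(i,cv2.COLOR_BGR2HSV);H,S,V=cv2.split(h)
    return ((H<6)|(H>174))&(S>190)&(V>90),(H>15)&(H<32)&(S>120)&(V>80)
for cam,i in(("top",im),("scene",sc)):
    r,y=masks(i)
    for n,m in(("red",r),("yel",y)):
        k,_,st,ce=cv2.connectedComponentsWithStats(m.astype(np.uint8))
        for j in range(1,k):
            if st[j,4]>=12: print(cam,n,st[j],np.round(ce[j],1))
    for l in("spanner","stand","tray"):
        for d in bot.regions_of(cam,l)[:2]:
            m=d["region"];ys,xs=np.nonzero(m);print(cam,l,round(d["p"],2),m.sum(),xs.min(),xs.max(),ys.min(),ys.max())
            np.save(f"pics/{cam}_{l}_{xs.min()}.npy",m)
            c=max(cv2.findContours(m.astype(np.uint8),0,1)[0],key=cv2.contourArea)
            if l!="stand":print(np.round(unproj(cam,cv2.boxPoints(cv2.minAreaRect(c)),20)[:,:2]))
            else:
                w=unproj(cam,cv2.convexHull(c)[:,0],20)[:,:2]
                s=least_squares(lambda p:np.hypot(*(w-p[:2]).T)-105,w.mean(0),loss="soft_l1");print("centre",s.x,np.abs(s.fun).mean())
E
python3 b.py
```

```text
top red [341 127  26  25 525] [353.6 139.2]
top red [232 216   7   7  43] [234.9 219. ]
top red [451 224  53  12 344] [476.7 229.5]
top yel [   0   58   43  150 3171] [ 20.2 133.4]
top yel [387 154   6   5  18] [389.1 155.8]
top yel [342 197   7   7  40] [345.3 200. ]
top yel [389 197   6   6  21] [391.8 199.5]
top yel [279 229  14  14  42] [287.2 237.1]
top yel [  0 362  17  19 135] [  7.8 371.5]
top spanner 0.72 877 415 504 222 249
[[ 611. -171.]
 [ 637. -371.]
 [ 579. -377.]
 [ 553. -178.]]
top stand 0.81 7070 231 352 188 279
centre [581.22011289 121.90659516] 11.56605795232161
top tray 0.6 9481 128 205 192 318
[[383. 465.]
 [669. 476.]
 [670. 301.]
 [386. 293.]]
scene yel [278 257   8  18 115] [281.4 265.2]
scene yel [350 256  17  16 102] [356.2 265.6]
scene spanner 0.81 1201 156 240 200 234
[[ 657. -345.]
 [ 587. -390.]
 [ 551. -180.]
 [ 620. -147.]]
scene spanner 0.49 738 349 407 248 283
[[597. 101.]
 [529.  83.]
 [515. 212.]
 [581. 224.]]
scene stand 0.71 7450 270 411 230 312
centre [580.24809038 121.12975498] 17.25405900340804
scene tray 0.96 10864 433 550 230 370
[[693. 310.]
 [368. 276.]
 [363. 469.]
 [676. 468.]]
```

View pics/topstand.png

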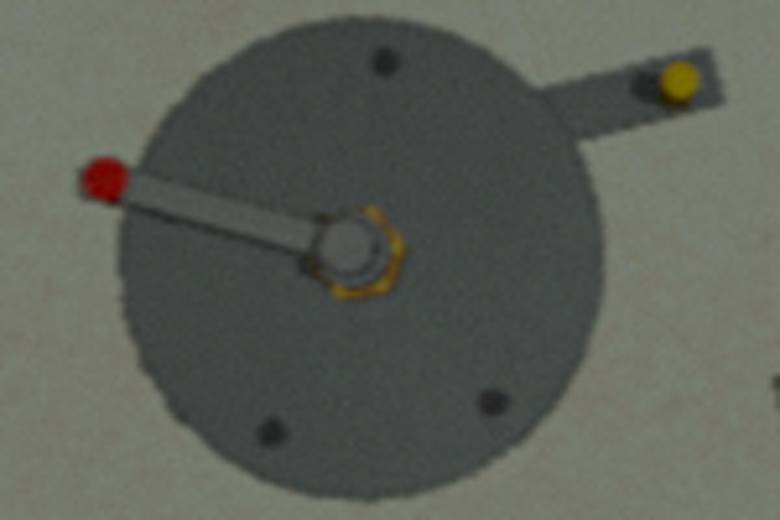

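View pics/scstand.png

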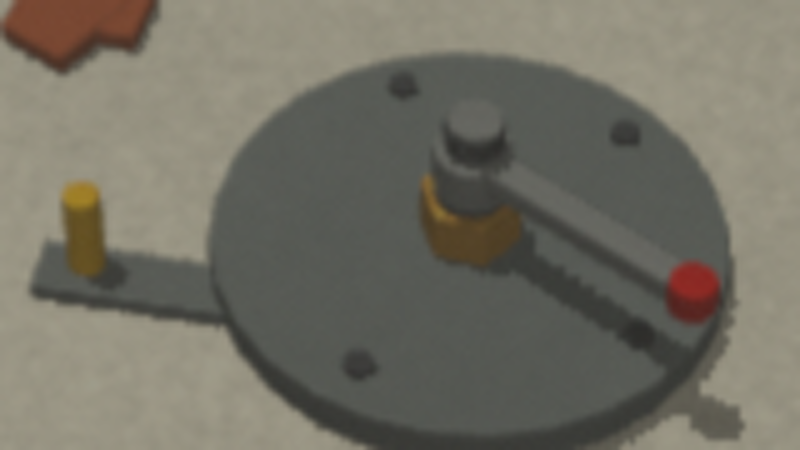

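The crops show the base circle centred near (363,258), the pin top at (680,84), and the red button at (105,181). Brass corners sit at about (371,211), (403,247), (388,290) and (337,297) in the top crop.

```bash
cat > c.py <<'E'
from h import *
def cp(p): return (np.array(p,float)+.5)/5.2-.5+[215,185]
from scipy.optimize import least_squares
def fit(w): return least_squares(lambda p:np.hypot(*(w-p[:2]).T)-105,w.mean(0)).x
S=fit(unproj("top",cp([(121,258),(605,258),(363,15),(363,500),(192,86),(196,432),(533,432)]),20)[:,:2]);
def cs(p): return (np.array(p,float)+.5)/5-.5+[265,220]
S2=fit(unproj("scene",cs([(209,245),(731,270),(468,53),(490,437),(680,150),(270,365),(270,120)]),20)[:,:2])
print("stand",S,S2)
p=unproj("top",cp([(680,83)]),48)[0,:2]; p2=unproj("scene",cs([(82,193)]),48)[0,:2]
for s,q in((S,p),(S2,p2)):
    d=q-s;print("pin",q,np.hypot(*d),"yaw",np.degrees(np.arctan2(d[1],d[0])-np.arctan2(36,150)))
l=unproj("top",cp([(105,180)]),68)[0,:2];d=l-S;print("lever",l,np.hypot(*d),np.degrees(np.arctan2(d[1],d[0])))
for zz,pts in((42,[(371,211),(403,247),(388,290),(337,297)]),):
    w=unproj("top",cp(pts),zz)[:,:2]-S;print(np.hypot(*w.T),np.degrees(np.arctan2(w[:,1],w[:,0])))
w=unproj("scene",cs([(437,249),(478,262),(519,236)]),20)[:,:2]-S2;print(np.hypot(*w.T),np.degrees(np.arctan2(w[:,1],w[:,0])))
# spanner: red handle axis and head extents
for cam in("top","scene"):
    i=cv2.imread(f"pics/{cam}0.png");H,Sa,V=cv2.split(cv2.cvtColor(i,cv2.COLOR_BGR2HSV))
    m=(((H<8)|(H>172))&(Sa>150)&(V>60)).astype(np.uint8)
    k,L,st,ce=cv2.connectedComponentsWithStats(m)
    for j in range(1,k):
        if st[j,4]>200 and (st[j,2]>45):
            c=cv2.findContours((L==j).astype(np.uint8),0,1)[0][0];r=cv2.minAreaRect(c)
            w=unproj(cam,cv2.boxPoints(r),24)[:,:2];o=unproj(cam,[ce[j]],20)[0,:2]
            e=[w[1]-w[0],w[2]-w[1]];n=[np.hypot(*x) for x in e];v=e[int(np.argmax(n))]
            print(cam,st[j],"handle ctr",o,w.mean(0),n,"dir",np.degrees(np.arctan2(v[1],v[0])))
t=cv2.imread("pics/top0.png")[205:265,400:520];s=cv2.imread("pics/scene0.png")[185:245,140:260]
cv2.imwrite("pics/sp.png",cv2.resize(np.r_[t,s],None,fx=5,fy=5,interpolation=cv2.INTER_CUBIC))
E
python3 c.py
```

```text
stand [580.83627143 120.09451681] [580.36919685 121.02905292]
pin [655.40267324 -13.12942836] 152.67209255642294 yaw -74.25967954465669
pin [653.69775443 -13.42818245] 153.152948063607 yaw -74.88913350502905
lever [605.68944131 222.91808659] 105.78452890452233 76.4118289299828
[18.03664412 18.83347095 20.35653069 21.03350752] [ -14.9335673   -82.06913077 -140.51422189  156.3942091 ]
[14.98777606 15.58612137 20.56814218] [-29.75640401  40.15059915 113.96581102]
top [451 224  53  12 374] handle ctr [ 602.98837271 -311.36983537] [ 602.96528214 -310.56078292] [np.float64(119.67864282552382), np.float64(16.1536501094692)] dir -81.25383172798429
scene [157 201  48  19 434] handle ctr [ 605.54836222 -309.7831743 ] [ 609.17601471 -306.15471771] [np.float64(33.040620442735495), np.float64(121.32918279699959)] dir 98.05193563306175
```

View pics/sp.png

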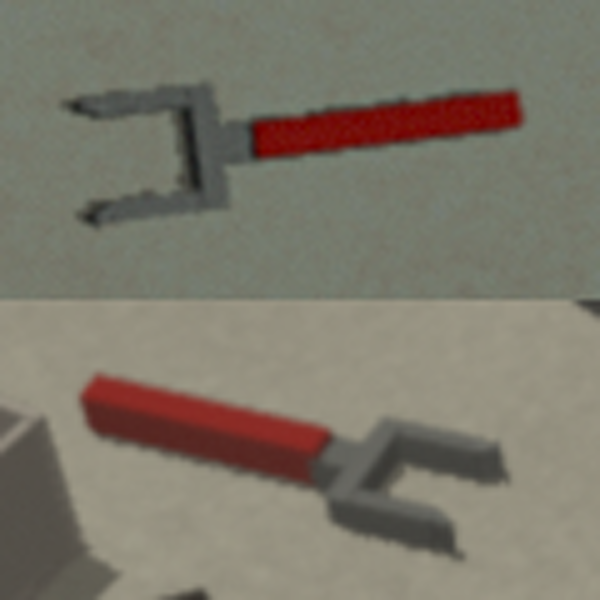

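```bash
cat >> h.py <<'E'
from scipy.spatial.transform import Rotation as R
def st():
    s=bot.get_state();M=R.from_quat(s["tool_rot"]).as_matrix();p=np.array(s["tcp_pos"])
    return s,p,M,np.degrees(np.arctan2(M[1,1],M[0,1]))
def go(x,y,z,yaw):
    """normalised deltas to TCP x,y,z with tool y at heading yaw (mod 180)"""
    s,p,M,a=st();d=M.T@(np.array([x,y,z])-p)/200;t=(a-yaw+90)%180-90
    print("t",round(s["clock"],2),"tcp",p.round(1),"yaw",round(a,1),"F",np.round(s["ft_force"],1),"w",round(s["gripper_width"],3),"| xyz",d.round(3),"spin",round(t/90,3))
E
python3 -c "
from h import *
go(598.5,-278,110,8.5)"
```

```text
t 1.4 tcp [193.9 620.4 214.6] yaw 72.6 F [ 0.  -0.4 -0. ] w 0.999 | xyz [-3.271 -3.684  0.523] spin 0.713
```

Request:
play_rows:
  deltas:
    - {"x": -0.82,"y": -0.92}
    - {"x": -0.82,"y": -0.92}
    - {"x": -0.82,"y": -0.92}
    - {"x": -0.82,"y": -0.92}
  gripper: 1

```text
$.deltas[0]: bad value
```

Request:
play_rows:
  deltas:
    - {"x": -0.82,"y": -0.92,"z": 0,"spin": 0}
    - {"x": -0.82,"y": -0.92,"z": 0,"spin": 0}
    - {"x": -0.82,"y": -0.92,"z": 0,"spin": 0}
    - {"x": -0.82,"y": -0.92,"z": 0,"spin": 0}
  gripper: 1

```text
clock: 1.9
tcp_pos: [296.1, 394.1, 214.9]
tool_rot: [0.151, 0.989, 0.0, 0.0]
ft_force: [0.4, 0.5, 0.2]
gripper_width: 0.997
grasp_force: 0.0
```

Request:
play_rows:
  deltas:
    - {"x": -0.82,"y": -0.92,"z": 0,"spin": 0}
    - {"x": -0.82,"y": -0.92,"z": 0,"spin": 0}
    - {"x": -0.82,"y": -0.92,"z": 0,"spin": 0}
    - {"x": -0.82,"y": -0.92,"z": 0,"spin": 0}

```text
clock: 2.4
tcp_pos: [397.7, 169.5, 215.1]
tool_rot: [0.151, 0.989, 0.0, 0.001]
ft_force: [1.2, 0.8, 0.0]
gripper_width: 1.0
grasp_force: 0.0
```

Request:
play_rows:
  deltas:
    - {"x": -0.82,"y": -0.92,"z": 0,"spin": 0}
    - {"x": -0.82,"y": -0.92,"z": 0,"spin": 0}
    - {"x": -0.82,"y": -0.92,"z": 0,"spin": 0}
    - {"x": -0.82,"y": -0.92,"z": 0,"spin": 0}

```text
clock: 2.9
tcp_pos: [499.5, -55.4, 215.1]
tool_rot: [0.151, 0.989, 0.0, 0.001]
ft_force: [1.7, 0.8, 0.4]
gripper_width: 0.998
grasp_force: 0.0
```

Request:
play_rows:
  deltas:
    - {"x": -0.82,"y": -0.92,"z": 0,"spin": 0}
    - {"x": -0.82,"y": -0.92,"z": 0,"spin": 0}
    - {"x": -0.82,"y": -0.92,"z": 0,"spin": 0}
    - {"x": -0.82,"y": -0.92,"z": 0,"spin": 0}

```text
clock: 3.4
tcp_pos: [601.2, -279.9, 214.7]
tool_rot: [0.151, 0.989, 0.0, 0.0]
ft_force: [0.2, 0.3, 0.2]
gripper_width: 1.001
grasp_force: 0.0
```

Request:
play_rows:
  deltas:
    - {"x": 0,"y": 0,"z": 0.25,"spin": 0.356}
    - {"x": 0,"y": 0,"z": 0.25,"spin": 0.356}
    - {"x": 0,"y": 0,"z": 0.25,"spin": 0.356}
    - {"x": 0,"y": 0,"z": 0.25,"spin": 0.356}

```text
clock: 3.9
tcp_pos: [600.5, -277.8, 164.5]
tool_rot: [0.417, 0.909, 0.0, -0.0]
ft_force: [-0.3, -0.3, -0.6]
gripper_width: 1.002
grasp_force: 0.0
```

Request:
play_rows:
  deltas:
    - {"x": 0,"y": 0,"z": 0.25,"spin": 0.356}
    - {"x": 0,"y": 0,"z": 0.25,"spin": 0.356}
    - {"x": 0,"y": 0,"z": 0.25,"spin": 0.356}
    - {"x": 0,"y": 0,"z": 0.25,"spin": 0.356}
    - {"x": 0,"y": 0,"z": 0.25,"spin": 0.356}

```text
clock: 4.53
tcp_pos: [600.7, -277.8, 115.1]
tool_rot: [0.651, 0.759, 0.0, 0.0]
ft_force: [-0.1, -0.0, 0.4]
gripper_width: 0.998
grasp_force: 0.0
```

```bash
python3 -c "
from h import *
go(598.5,-278,5,8.5)
i=bot.snapshot('scene');cv2.imwrite('pics/g1.png',cv2.resize(i[110:310,80:320],None,fx=3,fy=3))
go(598.5,-278,5,8.5)"
```

```text
t 4.53 tcp [ 600.7 -277.8  115.1] yaw 8.8 F [-0.1 -0.   0.4] w 0.998 | xyz [ 0.001 -0.011  0.55 ] spin 0.003
t 4.58 tcp [ 600.7 -277.8  115. ] yaw 8.8 F [-0.2 -1.  -0.3] w 1.004 | xyz [ 0.001 -0.011  0.55 ] spin 0.003
```

View pics/g1.png

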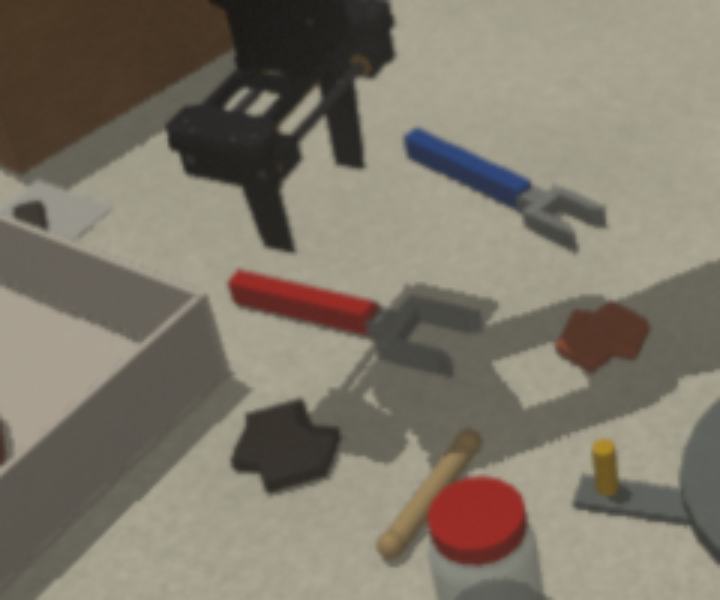

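The gripper straddles the red handle, at about (300,300) in the crop. Going down to grip.

Request:
play_rows:
  deltas:
    - {"x": 0,"y": -0.01,"z": 0.2,"spin": 0}
    - {"x": 0,"y": -0.01,"z": 0.4,"spin": 0}
    - {"x": 0,"y": -0.01,"z": 0.5,"spin": 0}
    - {"x": 0,"y": -0.01,"z": 0.55,"spin": 0}
    - {"x": 0,"y": -0.01,"z": 0.55,"spin": 0}

```text
clock: 5.2
tcp_pos: [598.8, -278.2, 4.9]
tool_rot: [0.652, 0.758, 0.0, 0.0]
ft_force: [0.6, -0.1, -0.2]
gripper_width: 0.999
grasp_force: 0.0
```

Request:
play_rows:
  deltas:
    - {"x": 0,"y": 0,"z": 0,"spin": 0}
    - {"x": 0,"y": 0,"z": 0,"spin": 0}
    - {"x": 0,"y": 0,"z": 0,"spin": 0}
    - {"x": 0,"y": 0,"z": 0,"spin": 0}
    - {"x": 0,"y": 0,"z": 0,"spin": 0}
  gripper: -1
  force: 45

```text
clock: 5.82
tcp_pos: [598.5, -278.0, 4.7]
tool_rot: [0.652, 0.758, -0.0, 0.0]
ft_force: [-0.7, -0.5, 0.5]
gripper_width: 0.531
grasp_force: 0.0
```

Request:
play_rows:
  deltas:
    - {"x": 0,"y": 0,"z": 0,"spin": 0}
    - {"x": 0,"y": 0,"z": 0,"spin": 0}
    - {"x": 0,"y": 0,"z": 0,"spin": 0}
    - {"x": 0,"y": 0,"z": 0,"spin": 0}

```text
clock: 6.32
tcp_pos: [598.3, -278.0, 4.6]
tool_rot: [0.652, 0.758, -0.0, -0.0]
ft_force: [-0.7, -0.1, 0.7]
gripper_width: 0.185
grasp_force: 45.0
```

```bash
python3 -c "
from h import *
print(bot.get_state()['grasp_force']);go(606.8,-14,85,11)"
```

```text
45.0000125169754
t 6.33 tcp [ 598.3 -278.     4.6] yaw 8.6 F [-0.7 -0.1  0.7] w 0.185 | xyz [ 1.299  0.238 -0.402] spin -0.027
```

Request:
play_rows:
  deltas:
    - {"x": 0,"y": 0,"z": -0.2,"spin": 0}
    - {"x": 0,"y": 0,"z": -0.4,"spin": 0}
    - {"x": 0.2,"y": 0,"z": -0.4,"spin": 0}
    - {"x": 0.45,"y": 0.1,"z": -0.4,"spin": 0}
    - {"x": 0.65,"y": 0.12,"z": -0.4,"spin": 0}

```text
clock: 6.95
tcp_pos: [602.7, -144.0, 84.0]
tool_rot: [0.652, 0.758, 0.0, -0.0]
ft_force: [0.0, 1.4, -3.1]
gripper_width: 0.185
grasp_force: 45.0
```

Request:
play_rows:
  deltas:
    - {"x": 0.25,"y": 0.06,"z": 0,"spin": 0}
    - {"x": 0.5,"y": 0.12,"z": 0,"spin": 0}
    - {"x": 0.65,"y": 0.12,"z": 0,"spin": -0.027}
    - {"x": 0.65,"y": 0.12,"z": 0,"spin": -0.027}
    - {"x": 0.65,"y": 0.12,"z": 0,"spin": -0.027}

```text
clock: 7.58
tcp_pos: [606.9, -14.1, 84.1]
tool_rot: [0.636, 0.772, -0.0, -0.0]
ft_force: [0.4, -0.1, -3.2]
gripper_width: 0.186
grasp_force: 45.0
```

```bash
cat > d.py <<'E'
from h import *
import sys
i=bot.snapshot("top");cv2.imwrite("pics/t%s.png"%sys.argv[1],i)
s=bot.snapshot("scene")
n=np.r_[cv2.resize(i[165:295,215:415],(600,390)),cv2.resize(s[200:320,230:430],(600,200*9//5//1*1-150+0))] if 0 else None
cv2.imwrite("pics/s%s.png"%sys.argv[1],s)
cv2.imwrite("pics/v%s.png"%sys.argv[1],np.c_[cv2.resize(i[160:300,220:380],(400,350)),cv2.resize(s[180:320,250:410],(400,350))])
go(606.8,-14,26,11)
E
python3 d.py 2
```

```text
Traceback (most recent call last):
  File "d.py", line 7, in <module>
    cv2.imwrite("pics/v%s.png"%sys.argv[1],np.c_[cv2.resize(i[160:300,220:380],(400,350)),cv2.resize(s[180:320,250:410],(400,350))])
    ~~~~~~~~~~~^^^^^^^^^^^^^^^^^^^^^^^^^^^^^^^^^^^^^^^^^^^^^^^^^^^^^^^^^^^^^^^^^^^^^^^^^^^^^^^^^^^^^^^^^^^^^^^^^^^^^^^^^^^^^^^^^^^^^
cv2.error: OpenCV(4.12.0) /io/opencv/modules/imgcodecs/src/loadsave.cpp:1058: error: (-215:Assertion failed) image.channels() == 1 || image.channels() == 3 || image.channels() == 4 in function 'imwrite_'
```

```bash
cat > d.py <<'E'
from h import *
import sys
def view(tag,off=75,draw=True):
    I={c:bot.snapshot(c) for c in("top","scene")}
    s,p,M,a=st();h=np.radians(a-90);h=h if abs(((np.degrees(h)+79+180)%360)-180)<90 else h+np.pi
    u=np.array([np.cos(h),np.sin(h)]);n=np.array([-u[1],u[0]])
    J=p[:2]-off*u;print("jaw pred",J.round(1),"heading",np.degrees(h).round(1))
    out=[]
    for c,(r0,c0) in(("top",(150,215)),("scene",(180,250))):
        m=cv2.resize(I[c][r0:r0+150,c0:c0+150],(1200//3*1,400),interpolation=cv2.INTER_CUBIC) ;f=400/150
        if draw:
            z=p[2]-4.6+18
            P=np.array([np.r_[J-x*u+y*n,z] for x,y in((26,19.2),(-19,19.2),(-19,-19.2),(26,-19.2))])
            q=((proj(c,P)-[c0,r0]+.5)*f).astype(np.int32);cv2.polylines(m,[q],False,(0,255,0),1)
        out.append(m)
    cv2.imwrite(f"pics/v{tag}.png",np.hstack(out))
if __name__=="__main__":
    view(sys.argv[1]);go(606.8,-14,26,11)
E
python3 d.py 2
```

```text
jaw pred [593.2  58.8] heading -79.1
t 7.78 tcp [607.4 -14.8  84.6] yaw 10.9 F [ 0.1  0.3 -3.8] w 0.185 | xyz [ 0.005 -0.002  0.293] spin -0.001
```

View pics/v2.png

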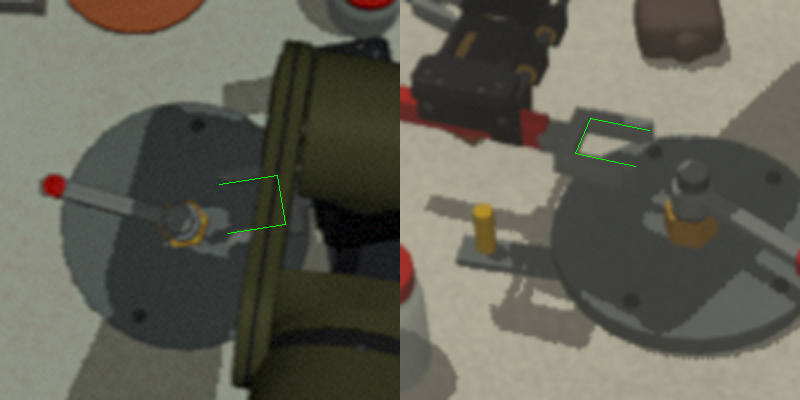

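The predicted jaw outline (green) matches the real one, at about (610,140) in the scene half. Lowering it on to the base now, then sliding.

Request:
play_rows:
  deltas:
    - {"x": 0,"y": 0,"z": 0.15,"spin": 0}
    - {"x": 0,"y": 0,"z": 0.25,"spin": 0}
    - {"x": 0,"y": 0,"z": 0.29,"spin": 0}
    - {"x": 0,"y": 0,"z": 0.295,"spin": 0}
    - {"x": 0,"y": 0,"z": 0.295,"spin": 0}

```text
clock: 8.4
tcp_pos: [608.0, -13.9, 26.4]
tool_rot: [0.636, 0.772, 0.0, 0.001]
ft_force: [0.7, -0.5, -2.4]
gripper_width: 0.188
grasp_force: 45.0
```

Request:
play_rows:
  deltas:
    - {"x": 0.05,"y": 0,"z": 0,"spin": 0}
    - {"x": 0.1,"y": 0,"z": 0,"spin": 0}
    - {"x": 0.14,"y": 0,"z": 0,"spin": 0}
    - {"x": 0.14,"y": 0,"z": 0,"spin": 0}

```text
clock: 8.9
tcp_pos: [601.7, 14.6, 25.7]
tool_rot: [0.636, 0.772, -0.0, -0.0]
ft_force: [-0.2, -0.5, -2.6]
gripper_width: 0.187
grasp_force: 45.0
```

```bash
python3 -c "
from h import *
go(594.9,46.9,25.5,11);print(bot.get_state()['moment'])"
```

```text
t 8.9 tcp [601.7  14.6  25.7] yaw 11.1 F [-0.2 -0.5 -2.6] w 0.187 | xyz [ 0.165 -0.002  0.001] spin 0.001
[-0.10415936  0.04540661  0.00192153]
```

Request:
play_rows:
  deltas:
    - {"x": 0.04,"y": 0,"z": 0,"spin": 0}
    - {"x": 0.08,"y": 0,"z": 0,"spin": 0}
    - {"x": 0.11,"y": 0,"z": 0,"spin": 0}
    - {"x": 0.11,"y": 0,"z": 0,"spin": 0}

```text
clock: 9.4
tcp_pos: [597.6, 35.8, 25.6]
tool_rot: [0.636, 0.772, 0.0, -0.0]
ft_force: [-1.0, -0.1, -2.9]
gripper_width: 0.188
grasp_force: 45.0
```

```bash
python3 -c "
from h import *
go(594.9,46.9,25.5,11);print(bot.get_state()['moment'])"
```

```text
t 9.4 tcp [597.6  35.8  25.6] yaw 11.0 F [-1.  -0.1 -2.9] w 0.188 | xyz [ 0.057 -0.003  0.001] spin 0.0
[-0.04373498  0.00718118  0.03076167]
```

Request:
play_rows:
  deltas:
    - {"x": 0.03,"y": 0,"z": 0,"spin": 0}
    - {"x": 0.045,"y": 0,"z": 0,"spin": 0}
    - {"x": 0.055,"y": 0,"z": 0,"spin": 0}
    - {"x": 0.06,"y": 0,"z": 0,"spin": 0}
    - {"x": 0.06,"y": 0,"z": 0,"spin": 0}

```text
clock: 10.02
tcp_pos: [595.4, 47.1, 25.6]
tool_rot: [0.636, 0.772, 0.0, -0.0]
ft_force: [0.1, -0.1, -2.9]
gripper_width: 0.188
grasp_force: 45.0
```

```bash
python3 -c "
from d import *
view('3');go(594.9,46.9,25.5,11);print(bot.get_state()['moment'])"
```

```text
jaw pred [581.1 120.7] heading -79.0
t 10.12 tcp [595.4  47.1  25.7] yaw 11.0 F [ 0.6 -0.3 -2.8] w 0.188 | xyz [-0.    -0.003  0.001] spin -0.0
[-0.14286586  0.08915742 -0.023677  ]
```

View pics/v3.png

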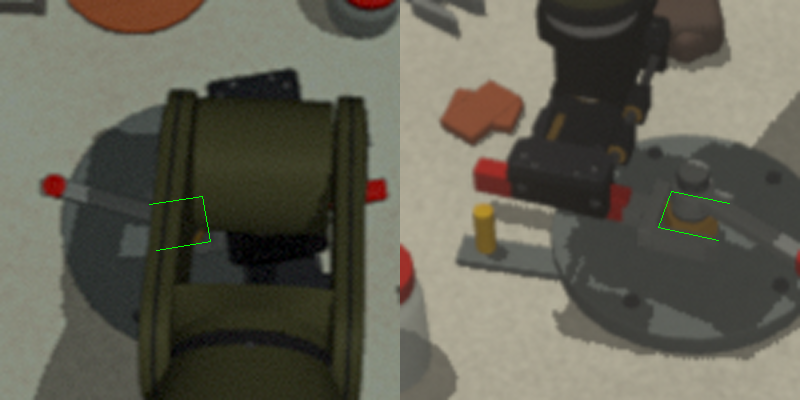

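The jaw now straddles the brass nut, at about (690,215), with no contact force. I'll press a little further to feel the back of the jaw.

Request:
play_rows:
  deltas:
    - {"x": 0.008,"y": 0,"z": 0,"spin": 0}
    - {"x": 0.016,"y": 0,"z": 0,"spin": 0}
    - {"x": 0.02,"y": 0,"z": 0,"spin": 0}
    - {"x": 0.02,"y": 0,"z": 0,"spin": 0}

```text
clock: 10.62
tcp_pos: [595.2, 49.0, 25.9]
tool_rot: [0.636, 0.772, -0.001, 0.002]
ft_force: [0.4, -6.9, -2.4]
gripper_width: 0.184
grasp_force: 45.0
```

Request:
play_rows:
  deltas:
    - {"x": -0.006,"y": 0,"z": 0.005,"spin": 0}
    - {"x": -0.006,"y": 0,"z": 0.005,"spin": 0}

```text
clock: 10.88
tcp_pos: [595.3, 48.9, 25.1]
tool_rot: [0.636, 0.772, -0.0, 0.001]
ft_force: [-0.5, -5.1, -0.6]
gripper_width: 0.187
grasp_force: 45.0
```

Request:
play_rows:
  deltas:
    - {"x": 0,"y": 0,"z": 0,"spin": 0}
    - {"x": 0,"y": 0,"z": 0,"spin": 0}
    - {"x": 0,"y": 0,"z": 0,"spin": 0}
    - {"x": 0,"y": 0,"z": 0,"spin": 0}
  gripper: 0

```text
clock: 11.38
tcp_pos: [595.0, 50.1, 24.8]
tool_rot: [0.636, 0.772, 0.0, 0.0]
ft_force: [0.3, 0.3, -0.2]
gripper_width: 0.488
grasp_force: 0.0
```

Request:
play_rows:
  deltas:
    - {"x": 0,"y": 0,"z": -0.1,"spin": 0}
    - {"x": 0,"y": 0,"z": -0.3,"spin": 0}
    - {"x": 0,"y": 0,"z": -0.5,"spin": 0}
    - {"x": 0,"y": 0,"z": -0.5,"spin": 0}

```text
clock: 11.88
tcp_pos: [598.4, 49.9, 131.1]
tool_rot: [0.636, 0.772, 0.003, 0.004]
ft_force: [0.3, -0.7, -0.1]
gripper_width: 0.499
grasp_force: 0.0
```

```bash
python3 -c "
from d import *
view('4',draw=False)
go(640,199,125,20);go(640,199,50,20)"
```

```text
jaw pred [581.  123.5] heading -79.0
t 11.97 tcp [595.3  49.9 126. ] yaw 11.0 F [-0.4 -0.4 -0.6] w 0.502 | xyz [0.689 0.361 0.006] spin -0.1
t 11.97 tcp [595.3  49.9 126. ] yaw 11.0 F [-0.4 -0.4 -0.6] w 0.502 | xyz [0.69  0.361 0.381] spin -0.1
```

View pics/v4.png

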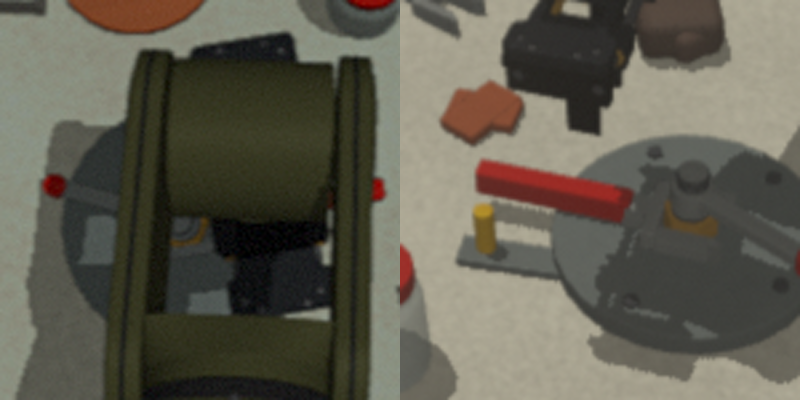

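The spanner lies flat round the nut, its handle at (480–630,190) beside the pin. Moving to the lever with the fingers shut.

Request:
play_rows:
  deltas:
    - {"x": 0.25,"y": 0.12,"z": 0,"spin": -0.1}
    - {"x": 0.5,"y": 0.24,"z": 0,"spin": -0.1}
    - {"x": 0.69,"y": 0.36,"z": 0,"spin": -0.1}
    - {"x": 0.69,"y": 0.36,"z": 0,"spin": -0.1}
    - {"x": 0.69,"y": 0.36,"z": 0,"spin": -0.1}
  gripper: -1

```text
clock: 12.6
tcp_pos: [638.2, 198.5, 123.0]
tool_rot: [0.573, 0.819, -0.001, -0.001]
ft_force: [-0.3, -0.7, -0.6]
gripper_width: 0.036
grasp_force: 0.0
```

Request:
play_rows:
  deltas:
    - {"x": 0,"y": 0,"z": 0.1,"spin": 0}
    - {"x": 0,"y": 0,"z": 0.2,"spin": 0}
    - {"x": 0,"y": 0,"z": 0.3,"spin": 0}
    - {"x": 0,"y": 0,"z": 0.375,"spin": 0}
    - {"x": 0,"y": 0,"z": 0.375,"spin": 0}

```text
clock: 13.22
tcp_pos: [637.8, 198.6, 47.2]
tool_rot: [0.574, 0.819, -0.001, -0.001]
ft_force: [-0.6, -0.1, 0.1]
gripper_width: 0.005
grasp_force: 0.0
```

```bash
python3 -c "
from h import *
S=np.array([580.7,120.6])
for L in (78,90,102,114,126,138,150):
    a=np.radians(L);e=np.array([np.cos(a),np.sin(a)]);n=np.array([e[1],-e[0]])
    p=S+85*e+19*n;print(L,end=' ');go(*p,50,20)"
```

```text
78 t 13.22 tcp [637.8 198.6  47.2] yaw 20.0 F [-0.6 -0.1  0.1] w 0.005 | xyz [ 0.041 -0.096 -0.014] spin -0.0
90 t 13.22 tcp [637.8 198.6  47.2] yaw 20.0 F [-0.6 -0.1  0.1] w 0.005 | xyz [ 0.098 -0.167 -0.013] spin -0.0
102 t 13.22 tcp [637.8 198.6  47.2] yaw 20.0 F [-0.6 -0.1  0.1] w 0.005 | xyz [ 0.139 -0.249 -0.013] spin -0.0
114 t 13.22 tcp [637.8 198.6  47.2] yaw 20.0 F [-0.6 -0.1  0.1] w 0.005 | xyz [ 0.162 -0.337 -0.013] spin -0.0
126 t 13.22 tcp [637.8 198.6  47.2] yaw 20.0 F [-0.6 -0.1  0.1] w 0.005 | xyz [ 0.166 -0.428 -0.012] spin -0.0
138 t 13.22 tcp [637.8 198.6  47.2] yaw 20.0 F [-0.6 -0.1  0.1] w 0.005 | xyz [ 0.151 -0.517 -0.012] spin -0.0
150 t 13.22 tcp [637.8 198.6  47.2] yaw 20.0 F [-0.6 -0.1  0.1] w 0.005 | xyz [ 0.118 -0.602 -0.012] spin -0.0
```

Request:
play_rows:
  deltas:
    - {"x": 0.04,"y": -0.1,"z": 0,"spin": 0}
    - {"x": 0.1,"y": -0.17,"z": 0,"spin": 0}
    - {"x": 0.14,"y": -0.25,"z": 0,"spin": 0}
    - {"x": 0.16,"y": -0.33,"z": 0,"spin": 0}
    - {"x": 0.16,"y": -0.34,"z": 0,"spin": 0}

```text
clock: 13.85
tcp_pos: [563.8, 206.4, 50.3]
tool_rot: [0.573, 0.819, 0.0, 0.0]
ft_force: [0.1, 0.1, -0.4]
gripper_width: 0.006
grasp_force: 0.1
```

Request:
play_rows:
  deltas:
    - {"x": 0.0,"y": -0.03,"z": 0,"spin": 0}
    - {"x": 0.005,"y": -0.06,"z": 0,"spin": 0}
    - {"x": 0.005,"y": -0.09,"z": 0,"spin": 0}
    - {"x": 0.005,"y": -0.09,"z": 0,"spin": 0}

```text
clock: 14.35
tcp_pos: [547.3, 200.5, 50.0]
tool_rot: [0.574, 0.819, 0.0, 0.0]
ft_force: [1.4, -0.7, 0.2]
gripper_width: 0.008
grasp_force: 0.8
```

```bash
cat > e.py <<'E'
from h import *
im=bot.snapshot("scene");H,Sa,V=cv2.split(cv2.cvtColor(im,cv2.COLOR_BGR2HSV))
m=(((H<8)|(H>172))&(Sa>150)&(V>50)).astype(np.uint8)
k,L,s,c=cv2.connectedComponentsWithStats(m)
S=np.array([580.7,120.6])
for j in range(1,k):
    if s[j,4]>20 and 230<c[j][1]<400 and c[j][0]>280 and s[j,4]<500:
        w=unproj("scene",[c[j]],62)[0,:2]-S;print("btn",s[j],np.hypot(*w).round(),np.degrees(np.arctan2(w[1],w[0])).round(1))
    elif s[j,4]>150:
        xy=np.argwhere(L==j)[:,::-1].astype(np.float32);r=cv2.fitLine(unproj("scene",xy,22)[:,:2].astype(np.float32),2,0,.01,.01).ravel()
        print("red",s[j],"dir",np.degrees(np.arctan2(r[1],r[0])).round(1),r[2:].round())
for a in(130,140,150):
    t=np.radians(a);e=np.array([np.cos(t),np.sin(t)]);n=np.array([e[1],-e[0]]);print(a,end=" ");go(*(S+85*e+19*n),48,20)
E
python3 e.py
```

```text
red [279 241  58  22 651] dir -79.2 [590.  11.]
red [223 270  32  27 690] dir 45.5 [728. -69.]
130 t 14.4 tcp [547.3 200.5  49.9] yaw 20.0 F [1.  0.  0.2] w 0.007 | xyz [-0.001 -0.036  0.01 ] spin -0.0
140 t 14.4 tcp [547.3 200.5  49.9] yaw 20.0 F [1.  0.  0.2] w 0.007 | xyz [-0.017 -0.11   0.01 ] spin -0.0
150 t 14.4 tcp [547.3 200.5  49.9] yaw 20.0 F [1.  0.  0.2] w 0.007 | xyz [-0.046 -0.18   0.01 ] spin -0.0
```

Request:
play_rows:
  deltas:
    - {"x": 0,"y": -0.03,"z": 0,"spin": 0}
    - {"x": -0.005,"y": -0.055,"z": 0,"spin": 0}
    - {"x": -0.01,"y": -0.08,"z": 0,"spin": 0}
    - {"x": -0.017,"y": -0.11,"z": 0,"spin": 0}
    - {"x": -0.017,"y": -0.11,"z": 0,"spin": 0}

```text
clock: 15.02
tcp_pos: [527.0, 189.8, 49.7]
tool_rot: [0.574, 0.819, -0.0, -0.0]
ft_force: [2.8, 0.3, 0.9]
gripper_width: 0.005
grasp_force: 1.1
```

```bash
python3 e.py
```

```text
red [276 252  60  14 629] dir -69.1 [608.  22.]
red [222 270  33  27 687] dir 44.2 [728. -69.]
130 t 15.07 tcp [527.  189.9  49.6] yaw 20.0 F [2.7 0.1 1.3] w 0.006 | xyz [0.015 0.078 0.008] spin -0.0
140 t 15.07 tcp [527.  189.9  49.6] yaw 20.0 F [2.7 0.1 1.3] w 0.006 | xyz [-0.002  0.004  0.008] spin -0.0
150 t 15.07 tcp [527.  189.9  49.6] yaw 20.0 F [2.7 0.1 1.3] w 0.006 | xyz [-0.031 -0.066  0.008] spin -0.0
```

Request:
play_rows:
  deltas:
    - {"x": -0.008,"y": -0.02,"z": 0,"spin": 0}
    - {"x": -0.015,"y": -0.035,"z": 0,"spin": 0}
    - {"x": -0.022,"y": -0.05,"z": 0,"spin": 0}
    - {"x": -0.03,"y": -0.066,"z": 0,"spin": 0}
    - {"x": -0.03,"y": -0.066,"z": 0,"spin": 0}

```text
clock: 15.7
tcp_pos: [518.6, 180.4, 50.3]
tool_rot: [0.574, 0.819, 0.002, 0.001]
ft_force: [6.5, 3.8, -1.0]
gripper_width: 0.008
grasp_force: 3.0
```

```bash
sed -i 's/(130,140,150)/(150,155,160)/' e.py; python3 e.py
```

```text
red [276 252  60  15 624] dir -68.8 [608.  22.]
red [223 270  32  27 684] dir 43.8 [728. -69.]
150 t 15.75 tcp [518.6 180.4  50.3] yaw 20.0 F [ 6.1  3.1 -0.7] w 0.005 | xyz [-0.    -0.011  0.011] spin -0.0
155 t 15.75 tcp [518.6 180.4  50.3] yaw 20.0 F [ 6.1  3.1 -0.7] w 0.005 | xyz [-0.019 -0.044  0.011] spin -0.0
160 t 15.75 tcp [518.6 180.4  50.3] yaw 20.0 F [ 6.1  3.1 -0.7] w 0.005 | xyz [-0.041 -0.075  0.011] spin -0.0
```

Request:
play_rows:
  deltas:
    - {"x": -0.004,"y": -0.01,"z": 0,"spin": 0}
    - {"x": -0.01,"y": -0.022,"z": 0,"spin": 0}
    - {"x": -0.01,"y": -0.022,"z": 0,"spin": 0}
    - {"x": -0.01,"y": -0.022,"z": 0,"spin": 0}
    - {"x": -0.01,"y": -0.022,"z": 0,"spin": 0}

```text
clock: 16.38
tcp_pos: [515.6, 177.2, 50.4]
tool_rot: [0.574, 0.819, 0.002, 0.001]
ft_force: [7.1, 4.0, -0.2]
gripper_width: 0.005
grasp_force: 3.4
```

```bash
python3 e.py
```

```text
red [276 252  60  15 633] dir -69.0 [608.  22.]
red [223 270  32  27 684] dir 43.1 [728. -69.]
150 t 16.43 tcp [515.6 177.2  50.4] yaw 20.0 F [ 7.4  3.6 -1.2] w 0.005 | xyz [0.009 0.008 0.012] spin -0.0
155 t 16.43 tcp [515.6 177.2  50.4] yaw 20.0 F [ 7.4  3.6 -1.2] w 0.005 | xyz [-0.01  -0.024  0.012] spin -0.0
160 t 16.43 tcp [515.6 177.2  50.4] yaw 20.0 F [ 7.4  3.6 -1.2] w 0.005 | xyz [-0.032 -0.056  0.012] spin -0.0
```

Request:
play_rows:
  deltas:
    - {"x": 0.02,"y": 0.06,"z": 0,"spin": 0}
    - {"x": 0.02,"y": 0.08,"z": 0,"spin": 0}
    - {"x": 0.02,"y": 0.08,"z": -0.2,"spin": 0}
    - {"x": 0.02,"y": 0.08,"z": -0.4,"spin": 0}
    - {"x": 0.02,"y": 0.08,"z": -0.4,"spin": 0}

```text
clock: 17.05
tcp_pos: [529.4, 186.1, 133.2]
tool_rot: [0.574, 0.819, 0.002, 0.002]
ft_force: [0.8, -0.5, -0.7]
gripper_width: 0.001
grasp_force: 0.0
```

```bash
python3 e.py; python3 -c "
from h import *
go(607.6,50.6,130,21)"
```

```text
btn [398 227   8   9  46] 109.0 151.4
red [276 252  60  15 632] dir -69.2 [608.  22.]
red [222 270  33  27 683] dir 45.5 [728. -69.]
150 t 17.1 tcp [528.  185.7 130.8] yaw 20.0 F [ 0.3 -0.8 -0.7] w 0.008 | xyz [-0.009 -0.064  0.414] spin 0.0
155 t 17.1 tcp [528.  185.7 130.8] yaw 20.0 F [ 0.3 -0.8 -0.7] w 0.008 | xyz [-0.028 -0.097  0.414] spin 0.0
160 t 17.1 tcp [528.  185.7 130.8] yaw 20.0 F [ 0.3 -0.8 -0.7] w 0.008 | xyz [-0.05  -0.129  0.414] spin 0.0
t 17.1 tcp [528.  185.7 130.8] yaw 20.0 F [ 0.3 -0.8 -0.7] w 0.008 | xyz [-0.771  0.143  0.004] spin -0.011
```

Request:
play_rows:
  deltas:
    - {"x": -0.25,"y": 0.05,"z": 0,"spin": -0.011}
    - {"x": -0.5,"y": 0.1,"z": 0,"spin": -0.011}
    - {"x": -0.77,"y": 0.143,"z": 0,"spin": -0.011}
    - {"x": -0.77,"y": 0.143,"z": 0,"spin": -0.011}
    - {"x": -0.77,"y": 0.143,"z": 0,"spin": -0.011}
  gripper: 0

```text
clock: 17.73
tcp_pos: [605.5, 50.9, 127.5]
tool_rot: [0.567, 0.824, -0.001, -0.002]
ft_force: [-0.2, -0.3, 0.9]
gripper_width: 0.462
grasp_force: 0.0
```

Request:
play_rows:
  deltas:
    - {"x": 0,"y": 0,"z": 0.2,"spin": 0}
    - {"x": 0,"y": 0,"z": 0.4,"spin": 0}
    - {"x": 0,"y": 0,"z": 0.5,"spin": 0}
    - {"x": 0,"y": 0,"z": 0.525,"spin": 0}
    - {"x": 0,"y": 0,"z": 0.525,"spin": 0}

```text
clock: 18.35
tcp_pos: [607.6, 51.1, 25.5]
tool_rot: [0.566, 0.824, 0.0, 0.0]
ft_force: [0.2, 0.5, -0.5]
gripper_width: 0.501
grasp_force: 0.0
```

```bash
python3 -c "
from h import *
go(607.6,50.6,25,21)"
```

```text
t 18.35 tcp [607.6  51.1  25.5] yaw 21.0 F [ 0.2  0.5 -0.5] w 0.501 | xyz [-0.002 -0.001  0.003] spin 0.0
```

Request:
play_rows:
  deltas:
    - {"x": 0,"y": 0,"z": 0,"spin": 0}
    - {"x": 0,"y": 0,"z": 0,"spin": 0}
    - {"x": 0,"y": 0,"z": 0,"spin": 0}
    - {"x": 0,"y": 0,"z": 0,"spin": 0}
    - {"x": 0,"y": 0,"z": 0,"spin": 0}
  gripper: -1
  force: 45

```text
clock: 18.98
tcp_pos: [607.9, 50.5, 25.4]
tool_rot: [0.566, 0.824, 0.0, 0.001]
ft_force: [1.8, -0.1, 1.9]
gripper_width: 0.189
grasp_force: 44.9
```

```bash
python3 -c "
from h import *
for r in (75,): go(580.7+r*np.cos(np.radians(-75)),120.6+r*np.sin(np.radians(-75)),26,15)
s=bot.get_state();print(s['grasp_force'],s['moment'])"
```

```text
t 18.98 tcp [607.9  50.5  25.4] yaw 21.0 F [ 1.8 -0.1  1.9] w 0.189 | xyz [ 0.003 -0.04  -0.003] spin 0.067
44.87428665161133 [-0.21306424 -0.26399229  0.26082465]
```

Request:
play_rows:
  deltas:
    - {"x": 0,"y": -0.02,"z": -0.003,"spin": 0.033}
    - {"x": 0,"y": -0.04,"z": -0.003,"spin": 0.067}
    - {"x": 0,"y": -0.04,"z": -0.003,"spin": 0.067}
    - {"x": 0,"y": -0.04,"z": -0.003,"spin": 0.067}

```text
clock: 19.48
tcp_pos: [599.7, 47.8, 25.4]
tool_rot: [0.609, 0.793, 0.0, -0.0]
ft_force: [0.4, -1.2, 3.1]
gripper_width: 0.186
grasp_force: 44.9
```

Request:
play_rows:
  deltas:
    - {"x": -0.03,"y": 0,"z": 0,"spin": 0}
    - {"x": -0.06,"y": 0,"z": 0,"spin": 0}
    - {"x": -0.06,"y": 0,"z": 0,"spin": 0}

```text
clock: 19.85
tcp_pos: [601.8, 40.0, 25.6]
tool_rot: [0.609, 0.793, 0.002, -0.003]
ft_force: [-2.7, 11.9, 6.0]
gripper_width: 0.19
grasp_force: 45.0
```

```bash
python3 e.py; python3 -c "
from h import *
s=bot.get_state();print(s['grasp_force'],s['moment'])"
```

```text
btn [403 232   7   9  43] 109.0 142.9
btn [274 244  15  12 147] 153.0 -65.3
btn [325 251   8  12  61] 60.0 -52.4
red [222 270  33  27 692] dir 46.8 [728. -69.]
150 t 19.9 tcp [601.8  40.   25.6] yaw 14.9 F [-3.1 12.2  5.6] w 0.185 | xyz [ 0.785 -0.232 -0.106] spin -0.056
155 t 19.9 tcp [601.8  40.   25.6] yaw 14.9 F [-3.1 12.2  5.6] w 0.185 | xyz [ 0.763 -0.263 -0.106] spin -0.056
160 t 19.9 tcp [601.8  40.   25.6] yaw 14.9 F [-3.1 12.2  5.6] w 0.185 | xyz [ 0.739 -0.292 -0.107] spin -0.056
44.97052788734436 [2.14044359 0.48010305 0.09289022]
```

Request:
play_rows:
  deltas:
    - {"x": 0.01,"y": 0.01,"z": 0,"spin": -0.017}
    - {"x": 0,"y": 0.02,"z": 0,"spin": -0.033}
    - {"x": 0,"y": 0.02,"z": 0,"spin": -0.033}

```text
clock: 20.27
tcp_pos: [607.0, 37.3, 25.4]
tool_rot: [0.588, 0.809, 0.0, 0.0]
ft_force: [1.0, 3.4, 2.2]
gripper_width: 0.19
grasp_force: 45.0
```

```bash
python3 e.py; python3 -c "
from h import *
s=bot.get_state();print(s['grasp_force'],s['moment'])"
```

```text
btn [403 232   7   9  43] 109.0 142.7
red [271 246  17  13 161] dir 87.6 [618. -41.]
btn [325 252   5  12  35] 63.0 -50.4
red [223 270  32  27 694] dir 46.8 [728. -68.]
150 t 20.32 tcp [607.   37.2  25.4] yaw 17.9 F [0.9 3.6 1.9] w 0.187 | xyz [ 0.816 -0.211 -0.113] spin -0.023
155 t 20.32 tcp [607.   37.2  25.4] yaw 17.9 F [0.9 3.6 1.9] w 0.187 | xyz [ 0.796 -0.243 -0.113] spin -0.023
160 t 20.32 tcp [607.   37.2  25.4] yaw 17.9 F [0.9 3.6 1.9] w 0.187 | xyz [ 0.773 -0.274 -0.113] spin -0.023
44.97645556926727 [ 0.45375597 -0.16381578 -0.06913911]
```

Request:
play_rows:
  deltas:
    - {"x": -0.03,"y": 0,"z": 0,"spin": 0}
    - {"x": -0.06,"y": 0,"z": 0,"spin": 0}
    - {"x": -0.09,"y": 0,"z": 0,"spin": 0}
    - {"x": -0.09,"y": 0,"z": 0,"spin": 0}

```text
clock: 20.82
tcp_pos: [612.3, 18.9, 25.4]
tool_rot: [0.588, 0.809, -0.001, 0.001]
ft_force: [-0.5, -0.2, 3.8]
gripper_width: 0.184
grasp_force: 45.0
```

```bash
python3 e.py; python3 -c "
from h import *
s=bot.get_state();print(s['grasp_force'],s['moment']);p=s['tcp_pos'][:2]-np.array([580.7,120.6]);print(np.hypot(*p),np.degrees(np.arctan2(p[1],p[0])))"
```

```text
btn [403 231   8  10  49] 109.0 143.0
red [262 245  16  12 165] dir 68.1 [625. -60.]
btn [315 251   6  12  43] 81.0 -55.9
red [222 269  33  28 695] dir 47.8 [728. -69.]
150 t 20.88 tcp [612.3  18.9  25.4] yaw 17.9 F [ 1.1 -1.4  4.1] w 0.185 | xyz [ 0.912 -0.208 -0.115] spin -0.023
155 t 20.88 tcp [612.3  18.9  25.4] yaw 17.9 F [ 1.1 -1.4  4.1] w 0.185 | xyz [ 0.891 -0.24  -0.115] spin -0.023
160 t 20.88 tcp [612.3  18.9  25.4] yaw 17.9 F [ 1.1 -1.4  4.1] w 0.185 | xyz [ 0.869 -0.271 -0.114] spin -0.023
44.974653124809265 [-0.06475675 -0.05896059  0.02452924]
106.52933105065459 -72.74190790500771
```

Request:
play_rows:
  deltas:
    - {"x": -0.04,"y": 0,"z": -0.005,"spin": 0}
    - {"x": -0.08,"y": 0,"z": -0.005,"spin": 0}
    - {"x": -0.1,"y": -0.01,"z": -0.005,"spin": 0}
    - {"x": -0.12,"y": -0.02,"z": -0.01,"spin": 0}
    - {"x": -0.12,"y": -0.02,"z": -0.01,"spin": 0}

```text
clock: 21.5
tcp_pos: [615.0, -4.5, 26.6]
tool_rot: [0.588, 0.809, -0.001, -0.0]
ft_force: [-0.7, 0.2, -2.8]
gripper_width: 0.185
grasp_force: 45.0
```

Request:
play_rows:
  deltas:
    - {"x": 0,"y": 0,"z": -0.1,"spin": 0}
    - {"x": 0,"y": 0,"z": -0.3,"spin": 0}
    - {"x": 0,"y": 0,"z": -0.5,"spin": 0}
    - {"x": 0,"y": 0,"z": -0.5,"spin": 0}

```text
clock: 22.0
tcp_pos: [619.2, -4.1, 133.5]
tool_rot: [0.588, 0.809, 0.003, 0.005]
ft_force: [0.3, 0.1, -3.3]
gripper_width: 0.19
grasp_force: 45.0
```

```bash
python3 e.py; python3 -c "
from h import *
for cam in('top','scene'):
    bot.snapshot(cam)
    for d in bot.regions_of(cam,'tray')[:1]:
        c=max(cv2.findContours(d['region'].astype(np.uint8),0,1)[0],key=cv2.contourArea)
        c=cv2.approxPolyDP(cv2.convexHull(c),6,True)[:,0]
        print(d['p'],c.tolist(),unproj(cam,c,35)[:,:2].round().tolist(),unproj(cam,c,0)[:,:2].round().tolist())
"
```

```text
red [245 203  40  17 315] dir -89.0 [ 530. -141.]
btn [403 232   8   9  46] 109.0 142.6
red [223 270  32  27 687] dir 44.9 [728. -69.]
150 t 22.05 tcp [617.2  -3.9 130.3] yaw 18.0 F [ 0.9  0.7 -4.2] w 0.188 | xyz [ 1.029 -0.198  0.408] spin -0.023
155 t 22.05 tcp [617.2  -3.9 130.3] yaw 18.0 F [ 0.9  0.7 -4.2] w 0.188 | xyz [ 1.009 -0.23   0.408] spin -0.023
160 t 22.05 tcp [617.2  -3.9 130.3] yaw 18.0 F [ 0.9  0.7 -4.2] w 0.188 | xyz [ 0.986 -0.261  0.408] spin -0.023
0.74 [[203, 193], [204, 316], [129, 318], [131, 193]] [[666.0, 303.0], [394.0, 289.0], [384.0, 455.0], [661.0, 466.0]] [[671.0, 314.0], [390.0, 299.0], [380.0, 471.0], [667.0, 482.0]]
0.96 [[474, 230], [550, 254], [519, 370], [432, 339]] [[388.0, 299.0], [387.0, 456.0], [684.0, 463.0], [691.0, 313.0]] [[349.0, 295.0], [348.0, 458.0], [658.0, 465.0], [665.0, 309.0]]
```

The spanner is off the nut and lifted, and the lever has stayed at 143°. The tray is centred near (526,380).

```bash
python3 -c "
from h import *
go(526,380,130,92);print(bot.get_state()['joints'])"
```

```text
t 22.25 tcp [614.2  -3.8 124.9] yaw 17.9 F [-0.4  0.  -2.7] w 0.185 | xyz [ 1.961  0.171 -0.023] spin -0.823
[-9.34884766e-02  1.19517855e-01  1.81061601e+00 -6.54946850e-05
  1.21539830e+00 -4.06512835e-01]
```

Request:
play_rows:
  deltas:
    - {"x": 0.25,"y": 0.02,"z": -0.02,"spin": 0}
    - {"x": 0.5,"y": 0.04,"z": -0.02,"spin": 0}
    - {"x": 0.75,"y": 0.06,"z": -0.02,"spin": 0}
    - {"x": 0.98,"y": 0.085,"z": -0.02,"spin": 0}

```text
clock: 22.75
tcp_pos: [569.8, 189.1, 129.2]
tool_rot: [0.588, 0.809, -0.001, -0.001]
ft_force: [0.2, 1.1, -2.0]
gripper_width: 0.185
grasp_force: 45.0
```

Request:
play_rows:
  deltas:
    - {"x": 0.25,"y": 0.02,"z": 0,"spin": 0}
    - {"x": 0.5,"y": 0.04,"z": 0,"spin": 0}
    - {"x": 0.75,"y": 0.06,"z": 0,"spin": 0}
    - {"x": 0.98,"y": 0.085,"z": 0,"spin": 0}
    - {"x": 0.98,"y": 0.085,"z": 0,"spin": 0}

```text
clock: 23.38
tcp_pos: [525.4, 381.8, 129.1]
tool_rot: [0.587, 0.81, -0.001, -0.001]
ft_force: [0.7, -0.4, -1.6]
gripper_width: 0.187
grasp_force: 45.0
```

Request:
play_rows:
  deltas:
    - {"x": 0,"y": 0,"z": 0,"spin": -0.1}
    - {"x": 0,"y": 0,"z": 0,"spin": -0.2}
    - {"x": 0,"y": 0,"z": 0,"spin": -0.3}
    - {"x": 0,"y": 0,"z": 0,"spin": -0.41}
    - {"x": 0,"y": 0,"z": 0,"spin": -0.41}

```text
clock: 24.0
tcp_pos: [527.0, 378.2, 129.7]
tool_rot: [0.303, 0.953, -0.001, -0.001]
ft_force: [-0.3, -0.5, -2.9]
gripper_width: 0.185
grasp_force: 45.0
```

Request:
play_rows:
  deltas:
    - {"x": 0,"y": 0,"z": 0,"spin": -0.1}
    - {"x": 0,"y": 0,"z": 0,"spin": -0.2}
    - {"x": 0,"y": 0,"z": 0,"spin": -0.3}
    - {"x": 0,"y": 0,"z": 0,"spin": -0.41}
    - {"x": 0,"y": 0,"z": 0,"spin": -0.41}

```text
clock: 24.62
tcp_pos: [527.1, 378.8, 130.5]
tool_rot: [-0.013, 1.0, -0.0, -0.001]
ft_force: [-0.5, 0.5, -2.2]
gripper_width: 0.187
grasp_force: 45.0
```

```bash
python3 -c "
from h import *
i=bot.snapshot('scene');j=bot.snapshot('top');cv2.imwrite('pics/tr.png',np.hstack([cv2.resize(j[160:340,80:280],(400,360)),cv2.resize(i[200:400,360:580],(396,360))]))
go(526,380,11,92)"
```

```text
t 24.73 tcp [527.2 379.1 130.7] yaw 91.5 F [ 0.3 -0.1 -3.2] w 0.19 | xyz [0.006 0.005 0.599] spin -0.006
```

Request:
play_rows:
  deltas:
    - {"x": 0,"y": 0,"z": 0.2,"spin": 0}
    - {"x": 0,"y": 0,"z": 0.4,"spin": 0}
    - {"x": 0,"y": 0,"z": 0.55,"spin": 0}
    - {"x": 0,"y": 0,"z": 0.6,"spin": 0}
    - {"x": 0,"y": 0,"z": 0.6,"spin": 0}

```text
clock: 25.35
tcp_pos: [527.8, 379.7, 11.9]
tool_rot: [-0.014, 1.0, 0.0, 0.0]
ft_force: [0.3, 0.8, -2.8]
gripper_width: 0.188
grasp_force: 45.0
```

```bash
python3 -c "
from h import *
go(526,380,10,92)"
```

```text
t 25.35 tcp [527.8 379.7  11.9] yaw 91.6 F [ 0.3  0.8 -2.8] w 0.188 | xyz [0.009 0.002 0.009] spin -0.004
```

Request:
play_rows:
  deltas:
    - {"x": 0,"y": 0,"z": 0.005,"spin": 0}
    - {"x": 0,"y": 0,"z": 0.005,"spin": 0}

```text
clock: 25.6
tcp_pos: [527.7, 379.7, 10.8]
tool_rot: [-0.015, 1.0, 0.0, 0.0]
ft_force: [-0.5, -0.4, -2.1]
gripper_width: 0.186
grasp_force: 45.0
```

Request:
play_rows:
  deltas:
    - {"x": 0,"y": 0,"z": 0,"spin": 0}
    - {"x": 0,"y": 0,"z": 0,"spin": 0}
    - {"x": 0,"y": 0,"z": 0,"spin": 0}
    - {"x": 0,"y": 0,"z": 0,"spin": 0}
    - {"x": 0,"y": 0,"z": 0,"spin": 0}
  gripper: 0

```text
clock: 26.22
tcp_pos: [527.4, 379.5, 10.3]
tool_rot: [-0.015, 1.0, 0.0, 0.0]
ft_force: [-0.1, -0.2, -0.7]
gripper_width: 0.502
grasp_force: 0.0
```

Request:
play_rows:
  deltas:
    - {"x": 0,"y": 0,"z": -0.1,"spin": 0}
    - {"x": 0,"y": 0,"z": -0.35,"spin": 0}
    - {"x": 0,"y": 0,"z": -0.6,"spin": 0}
    - {"x": 0,"y": 0,"z": -0.85,"spin": 0}
    - {"x": 0,"y": 0,"z": -0.85,"spin": 0}

```text
clock: 26.85
tcp_pos: [530.4, 381.4, 188.8]
tool_rot: [-0.015, 1.0, 0.003, 0.006]
ft_force: [-0.1, 0.0, 0.2]
gripper_width: 0.5
grasp_force: 0.0
```

Request:
play_rows:
  deltas:
    - {"x": 0,"y": 0,"z": 0,"spin": 0}
    - {"x": 0,"y": 0,"z": 0,"spin": 0}
    - {"x": 0,"y": 0,"z": 0,"spin": 0}

```text
clock: 27.22
tcp_pos: [526.6, 379.0, 178.5]
tool_rot: [-0.015, 1.0, -0.001, -0.001]
ft_force: [-0.4, 0.6, -0.3]
gripper_width: 0.499
grasp_force: 0.0
```

```bash
python3 e.py; python3 -c "
from h import *
i=bot.snapshot('scene');cv2.imwrite('pics/end.png',cv2.resize(i[120:400,140:560],(780,520)))"
```

```text
btn [402 231   8   9  46] 109.0 143.9
red [222 270  33  27 686] dir 43.7 [728. -69.]
btn [478 280  23  53 424] 262.0 86.0
150 t 27.27 tcp [526.7 379.1 178.7] yaw 91.7 F [ 0.1 -0.2 -0.3] w 0.502 | xyz [ 0.079 -0.995  0.655] spin 0.797
155 t 27.27 tcp [526.7 379.1 178.7] yaw 91.7 F [ 0.1 -0.2 -0.3] w 0.502 | xyz [ 0.105 -1.023  0.655] spin 0.797
160 t 27.27 tcp [526.7 379.1 178.7] yaw 91.7 F [ 0.1 -0.2 -0.3] w 0.502 | xyz [ 0.128 -1.054  0.655] spin 0.797
```

View pics/end.png

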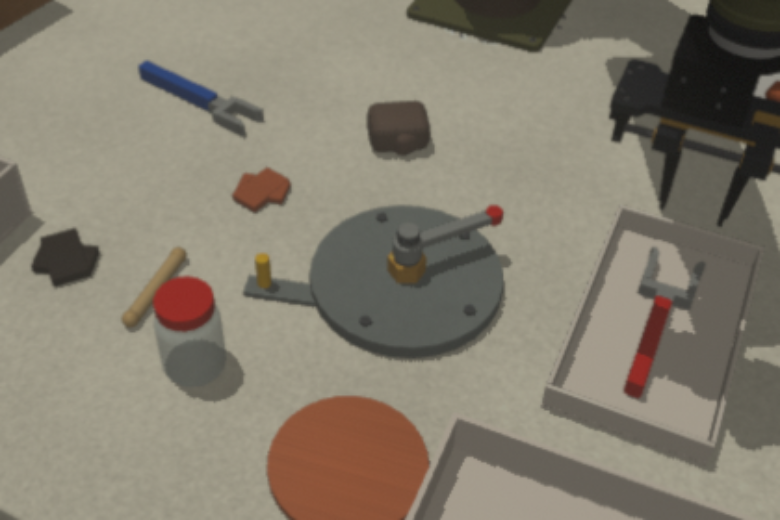

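The picture shows the red spanner flat inside the tray at about (660,330). The finds and jar have not moved, and the lever has swung to (495,213).

```bash
python3 -c "
from plant import bot
print(bot.hand_in())"
```

```text
the job is handed in; nothing more can be done
None
```

I handed the job in at about 27 s with the jam nut tightened against the braced spanner, the red spanner flat in the tray, and the finds and jar where they lay; hand-in returned no verdict, and the tightness (about 0.2 rad, going by the push force) and the lower nut's turn (roughly 20° at most) are my estimates.

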